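Strip the form sleeves off stuck glue-ups and sort the blanks

TASK

The glued-up blanks on the felt are stuck in their plywood sleeves and come up with them (a sleeve may also be empty already: let it stand). Take each one to the hold-down track, slide its foot in under the steel lips, and only there lift the sleeve straight off so that the blank stays behind; stand the empty sleeve upright back on the felt, then slide the blank out and stand it upright in the tray that carries the same shape as the tag on its top (round disc for pass, bar for reject). Do every blank there is, and leave the sanding block, glue bottle and try square where they are.

Things in the scene. Friction and masses are not known exactly. Their poses are not given: they have to be found in the camera images.
- blank_a_mid (a point): Wooden blank, 0.22 kg: foot 54 (x) x 100 (y) x 12 mm, its tongues sticking out along y; on it a 54 (x) x 46 (y) mm post, top 80 mm above the underside. Dark tag on top, 4 mm thick: a 30 mm round disc (pass). Point on its axis 42 mm up, z up. Starts upright on the felt, stuck in sleeve_a by a sprung cork pad on the post's +x face (drag 4-9 N, over its weight: it comes up with the sleeve). None if absent.
- sleeve_a_mid (a point): Plywood tube open at top and bottom, 70 (x) x 62 (y) mm outside, walls 6 mm, 88 mm tall; its two y walls stop 15 mm short at the bottom to clear the foot; steel runners 12 wide, 10 high along the feet of the x walls (94 mm over them). 0.2 kg. Stands on the felt round the post of blank_a (tag seen down its mouth, 4 mm below the rim; up to 2 mm off centre), or already empty if that blank is absent. Point at its centre, 44 mm above its lower edge, axes along its sides, z up.
- blank_b_mid (a point): Wooden blank, 0.22 kg: foot 54 (x) x 100 (y) x 12 mm, its tongues sticking out along y; on it a 54 (x) x 46 (y) mm post, top 80 mm above the underside. Dark tag on top, 4 mm thick: a 30 mm round disc (pass). Point on its axis 42 mm up, z up. Starts upright on the felt, stuck in sleeve_b by a sprung cork pad on the post's +x face (drag 4-9 N, over its weight: it comes up with the sleeve). None if absent.
- sleeve_b_mid (a point): Plywood tube open at top and bottom, 70 (x) x 62 (y) mm outside, walls 6 mm, 88 mm tall; its two y walls stop 15 mm short at the bottom to clear the foot; steel runners 12 wide, 10 high along the feet of the x walls (94 mm over them). 0.2 kg. Stands on the felt round the post of blank_b (tag seen down its mouth, 4 mm below the rim; up to 2 mm off centre), or already empty if that blank is absent. Point at its centre, 44 mm above its lower edge, axes along its sides, z up.
- blank_c_mid (a point): Wooden blank, 0.22 kg: foot 54 (x) x 100 (y) x 12 mm, its tongues sticking out along y; on it a 54 (x) x 46 (y) mm post, top 80 mm above the underside. Dark tag on top, 4 mm thick: a 42 x 10 mm bar (reject). Point on its axis 42 mm up, z up. Starts upright on the felt, stuck in sleeve_c by a sprung cork pad on the post's +x face (drag 4-9 N, over its weight: it comes up with the sleeve). None if absent.
- sleeve_c_mid (a point): Plywood tube open at top and bottom, 70 (x) x 62 (y) mm outside, walls 6 mm, 88 mm tall; its two y walls stop 15 mm short at the bottom to clear the foot; steel runners 12 wide, 10 high along the feet of the x walls (94 mm over them). 0.2 kg. Stands on the felt round the post of blank_c (tag seen down its mouth, 4 mm below the rim; up to 2 mm off centre), or already empty if that blank is absent. Point at its centre, 44 mm above its lower edge, axes along its sides, z up.
- track: Fixed channel 110 mm wide, x = -40 to +40 mm, for a blank's foot, tongues along y. Steel lips over both sides reach in to 39 mm from the centre line, underside 20, top 25 mm high. Mouth at -x (robot side), flared 16 mm high guides to x = -66; end stop face at x = +52 mm (a sleeve's centre then at +5; in place when near the origin). Origin: channel centre on the bench, z up.
- nest_round: The pass nest: shallow fixed plywood tray, 162 (x) x 128 (y) mm outside, walls 6 mm thick, 16 mm high, floor 6 mm thick; room for two blanks at x = -37 and +37 mm, tongues along y. A flange beyond its +x end (x = 81 to 127 mm, 16 mm high) carries a dark round disc 36 mm across. Origin: centre of the tray's underside on the bench; z up.
- nest_bar: The reject nest: shallow fixed plywood tray, 162 (x) x 128 (y) mm outside, walls 6 mm thick, 16 mm high, floor 6 mm thick; room for two blanks at x = -37 and +37 mm, tongues along y. A flange beyond its +x end (x = 81 to 127 mm, 16 mm high) carries a dark bar 100 x 12 mm. Origin: centre of the tray's underside on the bench; z up.
- felt: Green felt pad lying flat on the bench, 370 x 370 mm, flush with the bench top; the blanks in their sleeves start on it. Origin at its centre, axes along its sides.
- sanding_block: Bystander: cork sanding block 112 x 67 x 32 mm, origin under its centre.
- glue_bottle: Bystander: white bottle 64 mm across, 170 mm tall, origin under its centre.
- square: Bystander: try square, stock 100 mm and blade 180 mm long, lying flat; origin under its stock.
Things that resemble listed ones, but are neither listed nor needed, are in the scene too. Leave any blue, orange or purple look-alike of the part that bears blank_a_mid alone.

How it is judged (in metres and radians):
At the end, for the whole second after the job is handed in: Every blank present stands upright and at rest on the floor of its own tray (centre within 55 mm along and 35 mm across the tray's centre: disc tags in the disc tray, bar tag in the bar tray), every sleeve stands upright and empty on the felt (centre over the felt), tilts under 0.12 rad (x of blank_a_mid in the frame of nest_round between -0.055 and 0.055 m and y of blank_a_mid in the frame of nest_round between -0.035 and 0.035 m and height (world z) of blank_a_mid between 0.04 and 0.055 m and angle between each of blank_a_mid, sleeve_a_mid, blank_b_mid, sleeve_b_mid, blank_c_mid, sleeve_c_mid's own z axis and vertical below 0.12 rad and linear speed of each of blank_a, sleeve_a, blank_b, sleeve_b, blank_c, sleeve_c below 0.02 m/s and x of sleeve_a_mid in the frame of felt between -0.185 and 0.185 m and y of sleeve_a_mid in the frame of felt between -0.185 and 0.185 m and height (world z) of sleeve_a_mid between 0.037 and 0.054 m and x of blank_b_mid in the frame of nest_round between -0.055 and 0.055 m and y of blank_b_mid in the frame of nest_round between -0.035 and 0.035 m and height (world z) of blank_b_mid between 0.04 and 0.055 m and x of sleeve_b_mid in the frame of felt between -0.185 and 0.185 m and y of sleeve_b_mid in the frame of felt between -0.185 and 0.185 m and height (world z) of sleeve_b_mid between 0.037 and 0.054 m and x of blank_c_mid in the frame of nest_bar between -0.055 and 0.055 m and y of blank_c_mid in the frame of nest_bar between -0.035 and 0.035 m and height (world z) of blank_c_mid between 0.04 and 0.055 m and x of sleeve_c_mid in the frame of felt between -0.185 and 0.185 m and y of sleeve_c_mid in the frame of felt between -0.185 and 0.185 m and height (world z) of sleeve_c_mid between 0.037 and 0.054 m); the robot touches nothing.
It fails at once if a sleeve is drawn off its blank while the foot of that blank is not under the lips of the hold-down track ((z of sleeve_a_mid in the frame of blank_a_mid between 0.04 and 0.08 m and horizontal distance between sleeve_a_mid and blank_a_mid below 0.03 m and horizontal distance between blank_a_mid and track above 0.04 m) or (z of sleeve_b_mid in the frame of blank_b_mid between 0.04 and 0.08 m and horizontal distance between sleeve_b_mid and blank_b_mid below 0.03 m and horizontal distance between blank_b_mid and track above 0.04 m) or (z of sleeve_c_mid in the frame of blank_c_mid between 0.04 and 0.08 m and horizontal distance between sleeve_c_mid and blank_c_mid below 0.03 m and horizontal distance between blank_c_mid and track above 0.04 m)).
It fails at once if the sanding block, glue bottle or try square is moved more than 30 mm (distance of any of sanding_block, glue_bottle, square from where it was at the start of the episode above 0.03 m).
Of blank_a, blank_b, blank_c only 2 to 3 are there at a start; the rules pass over those that are not, and their reading is None.
At some moment in a run one of sleeve_a, sleeve_b, sleeve_c may be knocked a few centimetres aside while the robot is not near it.
Once in a run the grip may slacken for a moment while it holds something.
It also fails if it takes over 210 s, if anything falls off the work surface, if the arm or the gripper's body presses on something with over 40 N, if the wrist force passes 120 N, or if a joint passes its speed limit or range.

ROBOT

A 7-joint arm with a two-finger parallel gripper is mounted at the origin on the work surface. World frame = base frame: x ahead of the robot, y to its left, z up, the work surface at z = 0. Lengths are in mm, angles in rad, forces in N, time in s.
With the tool pointing down it reaches from about 425 to 925 mm from the base axis. Payload 6.8 kg.
Tool frame: the origin (TCP) lies midway between the tips of the shut fingers; the grasp point (between the pads) lies 19 mm behind it; z points along the fingers, y is the line along which they close (so a half turn about z gives the same grasp; the last joint's range is limited). The gripper opens to 85 mm and grips with 20 to 120 N. Pads are 22 mm wide; open, the fingers measure 114 mm over their backs; the gripper's body (76 mm by 85 mm) begins 54 mm behind the grasp point. The pads swing forward as they close: fully open they stand 13 mm farther back than shut.
Start: joints at [1.232, 0.477, 0.022, 1.555, -0.011, 1.109, -0.083], TCP at [154.418, -657.117, 231.308] pointing down, gripper open.
Joint ranges: [-2.96, 2.96], [-0.34, 2.1], [-1.41, 1.46], [0.24, 2.44], [-1.37, 4.51], [0.17, 1.92], [-2.96, 2.96]. Speed limits (rad/s): [2.39, 2.39, 3.14, 3.14, 3.14, 3.14, 3.14].

INTERFACE

Orientations are given as a unit quaternion [w, x, y, z].
In Python, from bench import r gives the robot as it stands.
- The arm moves only by the tool arm_command, never from a script. Its argument "motion" is a list of rows, each a list of 7 numbers: the shift along the tool's x, y, z as a fraction of full scale, then the turn, a rotation vector about the tool's x, y, z as a fraction of full scale, then the opening, from 0 (shut) to 1 (fully open). In form: [[dx, dy, dz, wx, wy, wz, grip], ...]. A call has exactly 10 rows; each row shifts and turns the commanded pose from where the row before left it, along the tool's axes as they then stand; what a row does not reach is not made up. Full scale, the value 1, is 0.06 m for a shift and 0.15 rad for a turn. A row lasts 1/8 s, in which the tool goes at most 62.5 mm and 10.7 degrees, less where a joint would pass 70% of its speed; a pose out of reach is approached as far as the arm can. A call with a number of a shift or a turn outside -1 to 1 is refused whole. A call with a gripper value outside its range is refused whole. The fingers move at their own pace and stop on an object; "newtons" is the grip in N (left out, the last holds). Time passes only in rows, so rows that do not move let the fingers close, or fill a call up. It gives the time, the measured TCP pose, the force, the opening and the grip force at its end, in the units of the state.
- r.sense(): the state, without advancing time (a new reading comes with each control period).
- r.camera(name): name is "side" or "top" or "wrist"; returns a dict with "color" (420x560x3 uint8, red, green, blue), "camera_matrix" (3x3 intrinsics, pixels), "k1" (the pictures are not rectified: a ray, as slopes to the right and down, at radius r is drawn at 1 + k1 r^2 times it, then the intrinsics apply), "T" (4x4, takes a point from camera to world coordinates). Camera axes: x right, y up, looking along -z (the intrinsics and any distortion apply to the point x, -y, -z); pixel columns grow to the right and rows downward; lengths in mm; the calibration is good to about 2 mm. A picture is of the moment at which its call begins. There is no depth.
- r.sign_off(): hands the job in; it is judged then, once.
The state is a dict: "time_s": time; "qpos": joint angles; "joint_vel": joint speeds; "tau": joint torques, N m; "ee_pos": TCP position; "tcp_rot": TCP orientation; "contact_force": force on the tool from outside, world axes, zero at the start; "moment": the same for the moment, N m; "width": finger opening in mm; "grasp_force": force on a finger pad.
Only numpy, scipy, OpenCV 4.12 (cv2) and the standard library are available. Lean on these libraries where they do the work, as an engineer would, in place of code of your own. Each camera call takes 0.05 s, during which the arm holds its last target. There are 200 camera calls.

## Working session

There is one attempt and no reset: what is moved stays moved. The work goes in short steps, Python scripts to look and compute and a tool call to move; the robot and the scene stay as the last step left them, time stands still between calls to the robot, and variables do not carry over. Pictures are saved under pics/ and viewed, at most 14 in all, crops included, and the job is handed in when it is done.

Besides the shell and the picture viewer there is one more tool, called after "Request:" as name(argument=value, ...) on one line, values as JSON. arm_command: Moves the arm, as the interface text tells. Shift numbers are shares of 0.06 m and turn numbers shares of 0.15 rad, none past 1 either way. Its arguments: {"type":"object","properties":{"motion":{"type":"array"},"newtons":{"type":"number"}},"required":["motion"]}

```bash
ls; mkdir -p pics; python3 - <<'E'
from bench import r
import cv2,json
s=r.sense();print({k:s[k] for k in('time_s','ee_pos','tcp_rot','width','contact_force')})
for n in('top','side'):
    c=r.camera(n);cv2.imwrite(f'pics/{n}0.png',cv2.cvtColor(c['color'],cv2.COLOR_RGB2BGR))
    print(n,c['camera_matrix'],c['k1'],c['T'])
E
```

```text
pics
{'time_s': 0.0, 'ee_pos': array([ 154.26962141, -656.52642946,  230.32489091]), 'tcp_rot': array([-9.00952555e-04,  9.93345608e-01,  1.15167963e-01, -1.75702237e-04]), 'width': 85.33994385858007, 'contact_force': array([ 0.05225332, -0.26083524,  0.01287657])}
top [[543.85262873   0.         280.49080618]
 [  0.         543.85262873 190.63326175]
 [  0.           0.           1.        ]] -0.16027398950961744 [[ 9.53688161e-02  9.73956414e-01 -2.05702921e-01  2.25436841e+02]
 [-9.95427526e-01  9.44236481e-02 -1.44296783e-02 -1.27685051e+02]
 [ 5.36934248e-03  2.06138491e-01  9.78508095e-01  1.59835795e+03]
 [ 0.00000000e+00  0.00000000e+00  0.00000000e+00  1.00000000e+00]]
side [[531.76429522   0.         287.50017636]
 [  0.         531.76429522 202.10174229]
 [  0.           0.           1.        ]] 0.04957152627233795 [[-9.46814447e-01  1.70148794e-01 -2.73114979e-01  7.79311221e+01]
 [-3.21767026e-01 -4.92992257e-01  8.08346841e-01  1.21237523e+03]
 [ 2.89567002e-03  8.53233862e-01  5.21520462e-01  9.28209558e+02]
 [ 0.00000000e+00  0.00000000e+00  0.00000000e+00  1.00000000e+00]]
```

```bash
python3 - <<'E'
import cv2
a=cv2.imread('pics/top0.png');cv2.imwrite('pics/top0b.png',cv2.resize(a,(800,600),interpolation=cv2.INTER_CUBIC))
E
```

```text
(no output)
```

View pics/top0b.png

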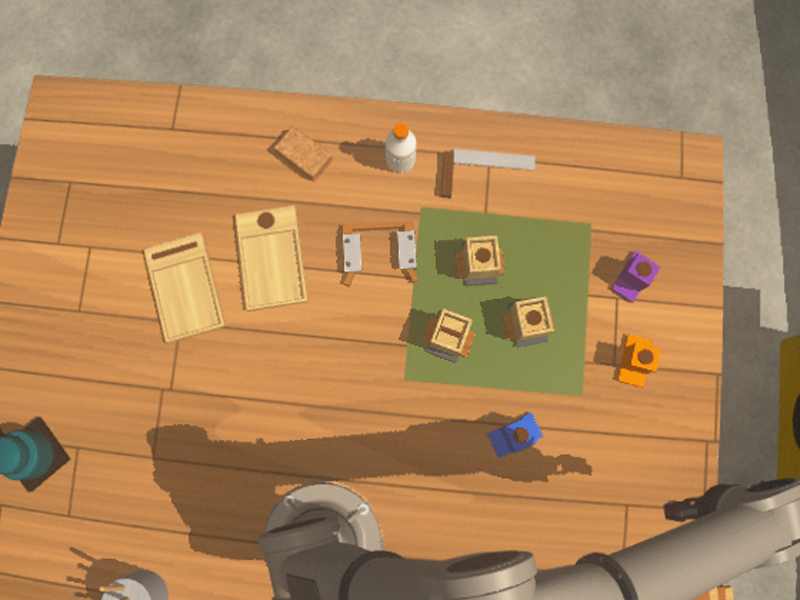

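View pics/side0.png

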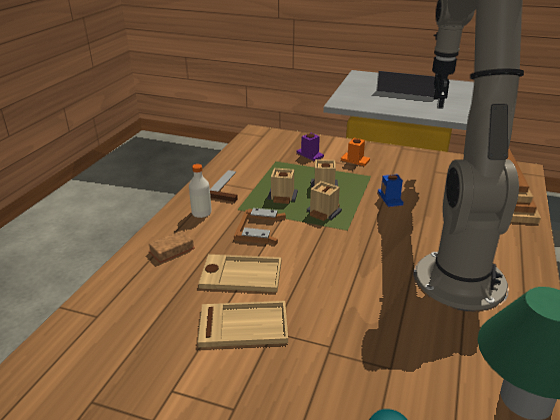

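Top view (800-wide scale): the sleeves are at (482,258) disc, (533,318) disc and (450,333) bar. The look-alikes to leave are purple (636,275), orange (638,358) and blue (516,436). The disc tray is at (270,265), the bar tray at (185,290), and the track at (378,252) with its mouth facing down the image. I'll check this in close crops.

```bash
python3 - <<'E'
import cv2
a=cv2.imread('pics/top0.png')
cv2.imwrite('pics/cropA.png',cv2.resize(a[140:290,228:428],(800,600),interpolation=cv2.INTER_CUBIC))
cv2.imwrite('pics/cropB.png',cv2.resize(a[135:247,95:245],None,fx=5,fy=5,interpolation=cv2.INTER_CUBIC))
E
```

```text
(no output)
```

View pics/cropA.png

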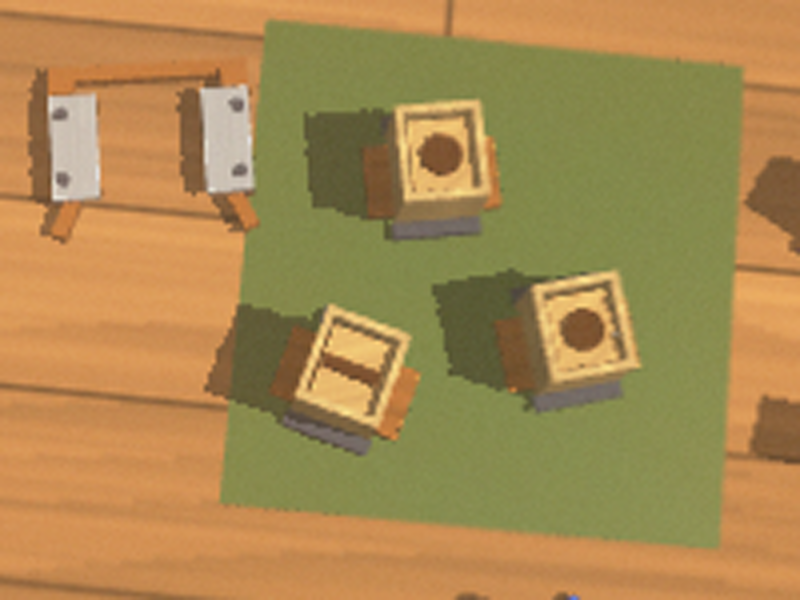

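View pics/cropB.png

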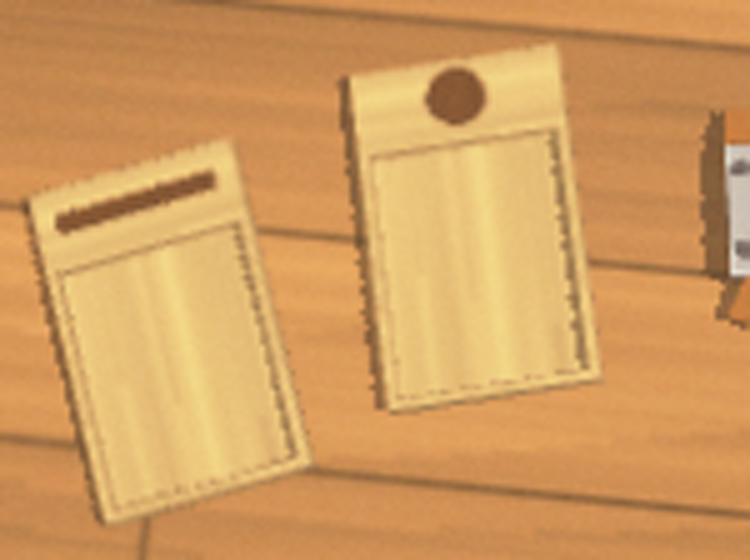

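Crops: all three sleeves hold a tag: disc at (440,154), disc at (582,330) and bar at (351,369) in crop A. None is empty. The track plates and tray corners read clearly.

```bash
cat > h.py <<'E'
import numpy as np,cv2
from scipy.optimize import least_squares
from scipy.spatial.transform import Rotation as R
from bench import r
def proj(c,P):
    P=np.atleast_2d(P);p=(P-c['T'][:3,3])@c['T'][:3,:3]
    s=np.stack([p[:,0]/-p[:,2],p[:,1]/p[:,2]],1)
    s=s*(1+c['k1']*(s**2).sum(1,keepdims=True));K=c['camera_matrix']
    return s*[K[0,0],K[1,1]]+K[:2,2]
def unproj(c,uv,z):
    return least_squares(lambda q:(proj(c,[[q[0],q[1],z]])-uv)[0],[500,-100]).x
def fit(c,pts,uv,x0=(500,-100,0)):
    pts=np.array(pts,float);uv=np.array(uv,float)
    def w(q):
        k,s=np.cos(q[2]),np.sin(q[2]);return pts@np.array([[k,s,0],[-s,k,0],[0,0,1]])+[q[0],q[1],0]
    o=least_squares(lambda q:(proj(c,w(q))-uv).ravel(),x0,x_scale=[100,100,.3])
    return o.x,np.sqrt(o.cost*2/len(uv))
def snap(name,f,box=None,k=1):
    c=r.camera(name);im=cv2.cvtColor(c['color'],cv2.COLOR_RGB2BGR)
    if box: im=im[box[1]:box[3],box[0]:box[2]]
    cv2.imwrite(f,cv2.resize(im,None,fx=k,fy=k,interpolation=cv2.INTER_CUBIC));return c
def go(x,y,z,yaw):
    "total shift (units of 60 mm) in tool axes as now / turn about tool z (units of .15)"
    s=r.sense();w,a,b,d=s['tcp_rot'];M=R.from_quat([a,b,d,w])
    D=M.inv().apply(np.array([x,y,z])-s['ee_pos'])/60
    T=R.from_euler('z',yaw)*R.from_quat([1,0,0,0])
    t=(M.inv()*T).as_rotvec()/.15
    print('t',round(s['time_s'],2),'pos',s['ee_pos'].round(1),'shift',D.round(3),'turn',t.round(3),'w',round(s['width'],1),'F',s['contact_force'].round(1))
E
cat > m.py <<'E'
from h import *
c=r.camera('top')
A=lambda l:[((u+.5)/4-.5+228,(v+.5)/4-.5+140) for u,v in l]
B=lambda l:[((u+.5)/5-.5+95,(v+.5)/5-.5+135) for u,v in l]
print('track',fit(c,[(40,39,25),(-40,39,25),(40,-39,25),(-40,-39,25)],A([(96,95),(101,199),(200,88),(207,193)])))
t=[(127,64,16),(127,-64,16),(-81,-64,16),(-81,64,16),(104,0,16)]
print('round',fit(c,t,B([(350,75),(557,45),(601,380),(387,411),(456,96)])))
print('bar',fit(c,t,B([(30,200),(233,143),(312,465),(105,523),(136,201)])))
print('felt',fit(c,[(185,185,0),(185,-185,0),(-185,-185,0),(-185,185,0)],A([(267,20),(743,66),(720,548),(222,503)])))
s=[(35,31,88),(35,-31,88),(0,0,84)]
print('P',fit(c,s,A([(393,107),(481,100),(440,154)])))
print('Q',fit(c,s,A([(528,284),(618,271),(582,330)])))
print('R',fit(c,s,A([(333,306),(411,340),(351,369)])))
E
python3 m.py; python3 - <<'E'
from h import *
c=snap('wrist','pics/w0.png');print(c['T'].round(3),c['camera_matrix'],c['k1'])
E
```

```text
track (array([ 5.97667296e+02, -5.53330953e+01,  1.58589978e-01]), np.float64(0.10124484828606976))
round (array([5.42832590e+02, 1.65761139e+02, 2.48105075e-01]), np.float64(0.2391913380186952))
bar (array([4.62435846e+02, 3.38268108e+02, 3.83415050e-01]), np.float64(0.5953695539183684))
felt (array([ 5.24373042e+02, -3.17251757e+02,  9.59900593e-04]), np.float64(0.25088231947351014))
P (array([ 5.97054214e+02, -2.65323294e+02,  1.68128628e-01]), np.float64(0.3786532586758253))
Q (array([ 4.79969699e+02, -3.74192083e+02,  2.41862035e-01]), np.float64(0.6330477467429341))
R (array([ 4.35601949e+02, -2.14407248e+02, -3.27023308e-01]), np.float64(0.3475785474393501))
[[ 2.29000e-01  9.23000e-01  3.10000e-01  2.34108e+02]
 [-9.73000e-01  2.18000e-01  7.20000e-02 -6.38852e+02]
 [-1.00000e-03 -3.19000e-01  9.48000e-01  3.72778e+02]
 [ 0.00000e+00  0.00000e+00  0.00000e+00  1.00000e+00]] [[309.41119706   0.         282.33577535]
 [  0.         309.41119706 212.69565859]
 [  0.           0.           1.        ]] -0.05836818600349788
```

```bash
python3 -c "
from h import *
go(436,-214,200,-.327)"
```

```text
t 0.2 pos [ 154.3 -656.8  230.7] shift [ 6.258 -6.109  0.518] turn [-7.000e-03  2.000e-03  3.719e+00] w 85.5 F [ 0.1  0.6 -0.7]
```

Request:
arm_command(motion=[[0.626, -0.611, 0.05, 0, 0, 0, 1], [0.626, -0.611, 0.05, 0, 0, 0, 1], [0.626, -0.611, 0.05, 0, 0, 0, 1], [0.626, -0.611, 0.05, 0, 0, 0, 1], [0.626, -0.611, 0.05, 0, 0, 0, 1], [0.626, -0.611, 0.05, 0, 0, 0, 1], [0.626, -0.611, 0.05, 0, 0, 0, 1], [0.626, -0.611, 0.05, 0, 0, 0, 1], [0.626, -0.611, 0.05, 0, 0, 0, 1], [0.626, -0.611, 0.05, 0, 0, 0, 1]], newtons=40)

```text
time_s: 1.45
ee_pos: [436.9, -212.9, 201.4]
tcp_rot: [0.0, 0.993, 0.115, 0.0]
contact_force: [0.9, -0.3, -0.6]
width: 85.1
grasp_force: 0.0
```

Request:
arm_command(motion=[[0, 0, 0, 0, 0, 0.74, 1], [0, 0, 0, 0, 0, 0.74, 1], [0, 0, 0, 0, 0, 0.74, 1], [0, 0, 0, 0, 0, 0.75, 1], [0, 0, 0, 0, 0, 0.75, 1], [0, 0, 0, 0, 0, 0, 1], [0, 0, 0, 0, 0, 0, 1], [0, 0, 0, 0, 0, 0, 1], [0, 0, 0, 0, 0, 0, 1], [0, 0, 0, 0, 0, 0, 1]])

```text
time_s: 2.7
ee_pos: [436.2, -214.4, 201.3]
tcp_rot: [0.0, 0.987, -0.163, -0.0]
contact_force: [0.4, -1.5, -0.2]
width: 85.2
grasp_force: 0.0
```

```bash
python3 -c "
from h import *
go(436,-214,38,-.327)
c=snap('wrist','pics/w1.png');np.save('w1.npy',c,allow_pickle=True)"
```

```text
t 2.7 pos [ 436.2 -214.4  201.3] shift [-0.005 -0.005  2.722] turn [ 0.  0. -0.] w 85.2 F [ 0.4 -1.5 -0.2]
```

View pics/w1.png

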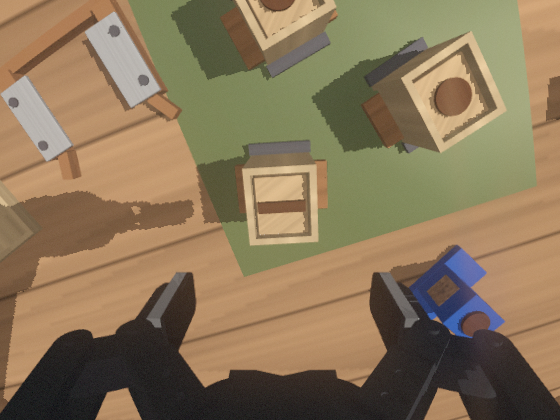

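Wrist view: the R rim corners are about (243,166), (317,164), (319,242) and (248,245), with the bar tag at (281,207). The Q disc is at (453,96) and the blue look-alike at (470,310). I'll cross-check the fit.

```bash
python3 -c "
from h import *
c=np.load('w1.npy',allow_pickle=True).item()
print(fit(c,[(35,31,88),(35,-31,88),(-35,-31,88),(-35,31,88),(0,0,84)],[(243,166),(317,164),(319,242),(248,245),(281,207)],(436,-214,-.3)))
print(unproj(c,[453,96],84),unproj(c,[281,207],84))"
```

```text
(array([ 4.38247028e+02, -2.15276444e+02, -2.87481966e-01]), np.float64(1.4773454615898278))
[ 481.00375661 -375.50901971] [ 436.60174507 -214.14586479]
```

Request:
arm_command(motion=[[0, 0, 0.55, 0, 0, -0.1, 1], [0, 0, 0.55, 0, 0, 0, 1], [0, 0, 0.55, 0, 0, 0, 1], [0, 0, 0.5, 0, 0, 0, 1], [0, 0, 0.37, 0, 0, 0, 1], [0, 0, 0.2, 0, 0, 0, 1], [0, 0, 0, 0, 0, 0, 1], [0, 0, 0, 0, 0, 0, 0], [0, 0, 0, 0, 0, 0, 0], [0, 0, 0, 0, 0, 0, 0]], newtons=60)

```text
time_s: 4.0
ee_pos: [437.1, -214.5, 39.4]
tcp_rot: [0.0, 0.988, -0.155, 0.001]
contact_force: [-1.1, 1.5, 5.5]
width: 61.9
grasp_force: 64.4
```

```bash
python3 -c "
from h import *
go(475,-76,70,.159)"
```

```text
t 4.0 pos [ 437.1 -214.5   39.4] shift [-0.106 -2.391 -0.511] turn [ 0.004 -0.014 -3.139] w 61.9 F [-1.1  1.5  5.5]
```

Request:
arm_command(motion=[[0, 0, -0.2, 0, 0, 0, 0], [-0.01, -0.2, -0.3, 0, 0, -0.3, 0], [-0.01, -0.3, 0, 0, 0, -0.4, 0], [-0.1, -0.38, 0, 0, 0, -0.4, 0], [-0.12, -0.4, 0, 0, 0, -0.4, 0], [0.13, -0.4, 0, 0, 0, -0.4, 0], [0.15, -0.3, 0, 0, 0, -0.4, 0], [0.1, -0.2, 0, 0, 0, -0.4, 0], [0, 0, 0, 0, 0, -0.4, 0], [0, 0, 0, 0, 0, 0, 0]])

```text
time_s: 5.25
ee_pos: [463.5, -83.6, 67.9]
tcp_rot: [-0.0, 0.997, 0.077, -0.0]
contact_force: [0.0, -0.2, -4.4]
width: 61.9
grasp_force: 66.1
```

```bash
python3 -c "
from h import *
go(475.6,-74.6,43.4,.159)
c=snap('side','pics/s1.png',(200,140,380,275),4)"
```

```text
t 5.25 pos [463.5 -83.6  67.9] shift [ 0.223 -0.118  0.408] turn [-0.     0.004 -0.037] w 61.9 F [ 0.  -0.2 -4.4]
```

View pics/s1.png

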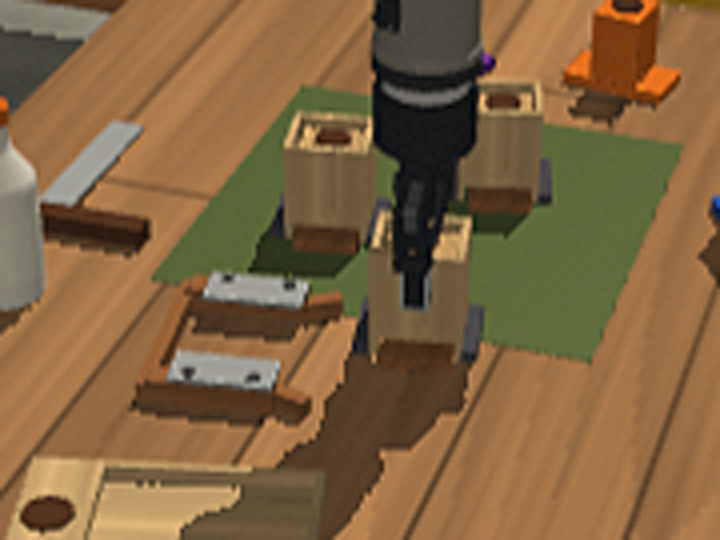

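The side view shows the blank's foot coming up with the sleeve (crop (420,352)). It's clear in front of the track mouth, and the weight reads 4.4 N.

Request:
arm_command(motion=[[0.1, -0.06, 0.1, 0, 0, 0, 0], [0.123, -0.058, 0.1, 0, 0, 0, 0], [0, 0, 0.1, 0, 0, 0, 0], [0, 0, 0.1, 0, 0, 0, 0], [0, 0, 0, 0, 0, 0, 0], [0, 0, 0, 0, 0, 0, 0], [0.1, 0, 0, 0, 0, 0, 0], [0.15, 0, 0, 0, 0, 0, 0], [0.15, 0, 0, 0, 0, 0, 0], [0.15, 0, 0, 0, 0, 0, 0]])

```text
time_s: 6.55
ee_pos: [509.4, -69.4, 44.2]
tcp_rot: [-0.0, 0.997, 0.076, 0.0]
contact_force: [0.3, -0.1, -4.5]
width: 61.8
grasp_force: 66.0
```

```bash
python3 -c "
from h import *
go(601,-54.8,43.4,.159)"
```

```text
t 6.55 pos [509.4 -69.4  44.2] shift [ 1.547 -0.008  0.013] turn [-0.    -0.003 -0.041] w 61.8 F [ 0.3 -0.1 -4.5]
```

Request:
arm_command(motion=[[0.18, 0, 0, 0, 0, -0.04, 0], [0.18, 0, 0, 0, 0, 0, 0], [0.18, 0, 0, 0, 0, 0, 0], [0.18, 0, 0, 0, 0, 0, 0], [0.18, 0, 0, 0, 0, 0, 0], [0.18, 0, 0, 0, 0, 0, 0], [0.18, 0, 0, 0, 0, 0, 0], [0.15, 0, 0, 0, 0, 0, 0], [0.13, 0, 0, 0, 0, 0, 0], [0, 0, 0, 0, 0, 0, 0]])

```text
time_s: 7.8
ee_pos: [600.3, -54.9, 44.1]
tcp_rot: [-0.0, 0.997, 0.079, 0.0]
contact_force: [-0.6, -0.2, -4.2]
width: 61.6
grasp_force: 65.4
```

```bash
python3 -c "
from h import *
go(601,-54.8,43.4,.159)"
```

```text
t 7.8 pos [600.3 -54.9  44.1] shift [0.012 0.001 0.012] turn [-0.001 -0.003 -0.   ] w 61.6 F [-0.6 -0.2 -4.2]
```

Request:
arm_command(motion=[[0, 0, -0.08, 0, 0, 0, 0], [0, 0, -0.1, 0, 0, 0, 0], [0, 0, -0.15, 0, 0, 0, 0], [0, 0, -0.2, 0, 0, 0, 0], [0, 0, -0.22, 0, 0, 0, 0], [0, 0, -0.22, 0, 0, 0, 0], [0, 0, -0.22, 0, 0, 0, 0], [0, 0, -0.22, 0, 0, 0, 0], [0, 0, -0.22, 0, 0, 0, 0], [0, 0, -0.22, 0, 0, 0, 0]])

```text
time_s: 9.05
ee_pos: [600.0, -55.0, 156.3]
tcp_rot: [0.0, 0.997, 0.079, 0.0]
contact_force: [-0.3, -0.4, -2.8]
width: 61.7
grasp_force: 67.2
```

```bash
python3 -c "
from h import *
go(590,-430,160,.0)
c=snap('side','pics/s2.png',(200,140,380,275),4)"
```

```text
t 9.05 pos [600.  -55.  156.3] shift [-1.153  6.144 -0.062] turn [ 1.000e-03 -5.000e-03  1.059e+00] w 61.7 F [-0.3 -0.4 -2.8]
```

View pics/s2.png

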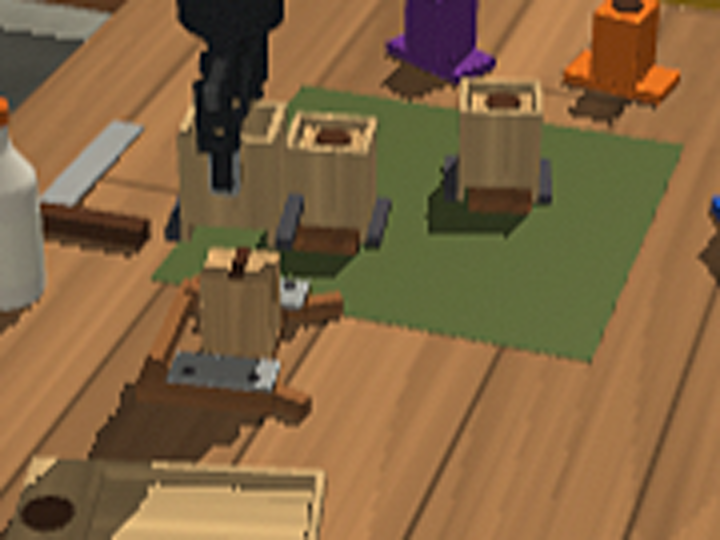

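The sleeve came off clean and the bar blank stays in the track (crop (240,300)). Now the empty sleeve goes to the far right of the felt.

Request:
arm_command(motion=[[-0.08, 0.4, 0, 0, 0, 0, 0], [-0.1, 0.7, 0, 0, 0, 0, 0], [-0.1, 0.8, 0, 0, 0, 0, 0], [-0.1, 0.8, 0, 0, 0, 0, 0], [-0.1, 0.8, 0, 0, 0, 0, 0], [-0.1, 0.8, 0, 0, 0, 0, 0], [-0.1, 0.8, 0, 0, 0, 0, 0], [-0.1, 0.64, 0, 0, 0, 0, 0], [-0.05, 0.4, 0, 0, 0, 0, 0], [0, 0, 0, 0, 0, 0.5, 0]])

```text
time_s: 10.35
ee_pos: [607.3, -430.3, 154.5]
tcp_rot: [0.001, 0.999, 0.039, -0.001]
contact_force: [0.4, -0.2, -2.8]
width: 61.4
grasp_force: 67.4
```

```bash
python3 -c "
from h import *
go(610,-430,40.4,.0)"
```

```text
t 10.35 pos [ 607.3 -430.3  154.5] shift [ 0.048 -0.004  1.901] turn [0.008 0.007 0.519] w 61.4 F [ 0.4 -0.2 -2.8]
```

Request:
arm_command(motion=[[0, 0, 0.3, 0, 0, 0.26, 0], [0, 0, 0.4, 0, 0, 0.26, 0], [0, 0, 0.4, 0, 0, 0, 0], [0, 0, 0.35, 0, 0, 0, 0], [0, 0, 0.25, 0, 0, 0, 0], [0, 0, 0.12, 0, 0, 0, 0], [0, 0, 0.06, 0, 0, 0, 0], [0, 0, 0.02, 0, 0, 0, 0], [0, 0, 0, 0, 0, 0, 0], [0, 0, 0, 0, 0, 0, 0]])

```text
time_s: 11.6
ee_pos: [609.0, -426.9, 41.7]
tcp_rot: [0.0, 1.0, 0.003, 0.0]
contact_force: [-0.1, -0.3, -2.0]
width: 61.8
grasp_force: 67.4
```

Request:
arm_command(motion=[[0, 0, 0, 0, 0, 0, 1], [0, 0, 0, 0, 0, 0, 1], [0, 0, 0, 0, 0, 0, 1], [0, 0, -0.2, 0, 0, 0, 1], [0, 0, -0.4, 0, 0, 0, 1], [0, 0, -0.5, 0, 0, 0, 1], [0, 0, -0.5, 0, 0, 0, 1], [0, 0, -0.4, 0, 0, 0, 1], [0, 0, 0, 0, 0, 0, 1], [0, 0, 0, 0, 0, 0, 1]])

```text
time_s: 12.85
ee_pos: [608.5, -426.6, 161.4]
tcp_rot: [0.0, 1.0, 0.003, 0.0]
contact_force: [0.3, 0.4, -0.7]
width: 85.4
grasp_force: 0.0
```

```bash
python3 -c "
from h import *
go(600,-55,150,.159)"
```

```text
t 12.85 pos [ 608.5 -426.6  161.4] shift [-0.107 -6.194  0.189] turn [ 1.000e-03 -0.000e+00 -1.021e+00] w 85.4 F [ 0.3  0.4 -0.7]
```

Request:
arm_command(motion=[[0, -0.4, 0, 0, 0, 0, 1], [-0.02, -0.8, 0, 0, 0, 0, 1], [-0.02, -0.85, 0, 0, 0, 0, 1], [-0.02, -0.85, 0, 0, 0, 0, 1], [-0.02, -0.85, 0, 0, 0, 0, 1], [-0.02, -0.85, 0, 0, 0, 0, 1], [-0.01, -0.8, 0.1, 0, 0, 0, 1], [0, -0.5, 0.1, 0, 0, 0, 1], [0, -0.29, 0, 0, 0, -0.5, 1], [0, 0, 0, 0, 0, -0.52, 1]])

```text
time_s: 14.1
ee_pos: [599.7, -53.9, 148.7]
tcp_rot: [-0.0, 0.997, 0.083, -0.0]
contact_force: [-0.1, -0.3, 0.4]
width: 85.2
grasp_force: 0.0
```

```bash
python3 -c "
from h import *
go(600,-54.8,33,.159)
c=snap('side','pics/s3.png',(200,140,380,275),4)
c=snap('top','pics/t3.png',(228,140,428,290),4)"
```

```text
t 14.1 pos [599.7 -53.9 148.7] shift [0.003 0.016 1.928] turn [-0.004  0.006  0.049] w 85.2 F [-0.1 -0.3  0.4]
```

View pics/t3.png

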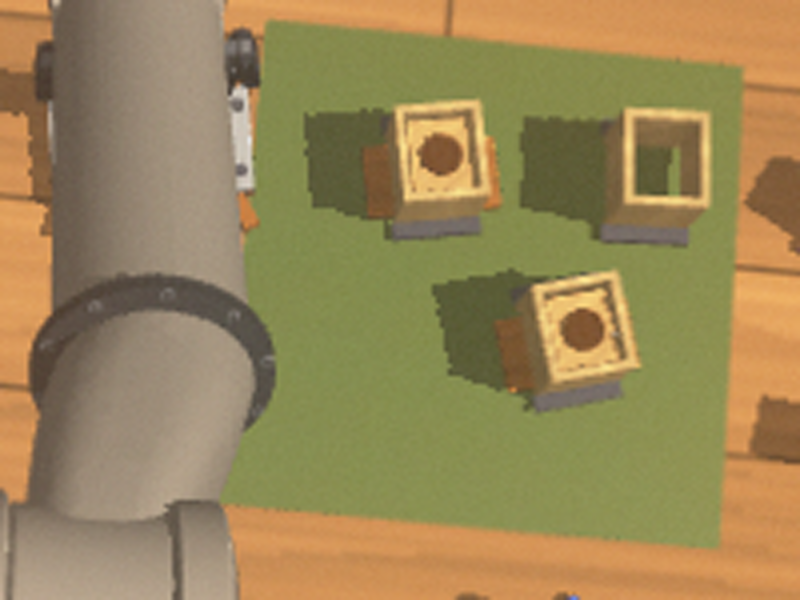

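The empty sleeve stands upright at (665,165), and P (440,154) and Q (582,330) haven't moved. Next I grip the blank's post.

Request:
arm_command(motion=[[0, 0.01, 0.4, 0, 0, 0.05, 1], [0, 0, 0.45, 0, 0, 0, 1], [0, 0, 0.45, 0, 0, 0, 1], [0, 0, 0.35, 0, 0, 0, 1], [0, 0, 0.22, 0, 0, 0, 1], [0, 0, 0, 0, 0, 0, 1], [0, 0, 0, 0, 0, 0, 0], [0, 0, 0, 0, 0, 0, 0], [0, 0, 0, 0, 0, 0, 0], [0, 0, 0, 0, 0, 0, 0]])

```text
time_s: 15.45
ee_pos: [601.1, -55.9, 38.1]
tcp_rot: [0.0, 0.997, 0.076, 0.001]
contact_force: [-0.2, 0.4, 6.5]
width: 45.8
grasp_force: 61.6
```

```bash
python3 -c "
from h import *
go(468,-76,40,.159)"
```

```text
t 15.45 pos [601.1 -55.9  38.1] shift [-2.244 -0.003 -0.037] turn [ 0.003 -0.015 -0.051] w 45.8 F [-0.2  0.4  6.5]
```

Request:
arm_command(motion=[[0, 0, -0.06, 0, 0, 0, 0], [-0.1, 0, 0, 0, 0, 0, 0], [-0.2, 0, 0, 0, 0, 0, 0], [-0.25, 0, 0, 0, 0, 0, 0], [-0.3, 0, 0, 0, 0, 0, 0], [-0.35, 0, 0, 0, 0, 0, 0], [-0.35, 0, 0, 0, 0, 0, 0], [-0.35, 0, 0, 0, 0, 0, 0], [-0.25, 0, 0, 0, 0, 0, 0], [-0.1, 0, 0, 0, 0, 0, 0]])

```text
time_s: 16.7
ee_pos: [465.4, -76.6, 40.5]
tcp_rot: [0.0, 0.997, 0.075, -0.0]
contact_force: [0.4, 0.8, -2.1]
width: 45.5
grasp_force: 60.9
```

```bash
python3 -c "
from h import *
go(462,338,75,.383)"
```

```text
t 16.7 pos [465.4 -76.6  40.5] shift [ 0.982 -6.841 -0.576] turn [ 1.000e-03  4.000e-03 -1.548e+00] w 45.5 F [ 0.4  0.8 -2.1]
```

Request:
arm_command(motion=[[0, 0, -0.3, 0, 0, 0, 0], [0.05, -0.4, -0.3, 0, 0, 0, 0], [0.12, -0.75, -0.1, 0, 0, 0, 0], [0.12, -0.9, 0, 0, 0, 0, 0], [0.13, -0.9, 0, 0, 0, 0, 0], [0.13, -0.9, 0, 0, 0, 0, 0], [0.13, -0.9, 0, 0, 0, 0, 0], [0.12, -0.9, 0, 0, 0, 0, 0], [0.1, -0.75, 0, 0, 0, 0, 0], [0.08, -0.44, 0, 0, 0, 0, 0]])

```text
time_s: 17.95
ee_pos: [461.2, 343.3, 83.2]
tcp_rot: [-0.001, 0.997, 0.078, 0.0]
contact_force: [1.0, -0.4, -2.3]
width: 45.8
grasp_force: 61.4
```

Request:
arm_command(motion=[[0, 0, 0, 0, 0, -0.5, 0], [0, 0, 0, 0, 0, -0.55, 0], [0, 0, 0, 0, 0, -0.5, 0], [0, 0, 0, 0, 0, 0, 0], [0, 0, 0, 0, 0, 0, 0], [0, 0, 0, 0, 0, 0, 0], [0, 0, 0, 0, 0, 0, 0], [0, 0, 0, 0, 0, 0, 0], [0, 0, 0, 0, 0, 0, 0], [0, 0, 0, 0, 0, 0, 0]])

```text
time_s: 19.2
ee_pos: [462.9, 338.2, 82.5]
tcp_rot: [0.0, 0.982, 0.191, -0.0]
contact_force: [-0.3, 0.3, -2.6]
width: 45.6
grasp_force: 61.2
```

```bash
python3 -c "
from h import *
go(462,338,44,.383)"
```

```text
t 19.2 pos [462.9 338.2  82.5] shift [-0.016 -0.002  0.641] turn [0.    0.    0.004] w 45.6 F [-0.3  0.3 -2.6]
```

Request:
arm_command(motion=[[0, 0, 0.15, 0, 0, 0, 0], [0, 0, 0.2, 0, 0, 0, 0], [0, 0, 0.15, 0, 0, 0, 0], [0, 0, 0.1, 0, 0, 0, 0], [0, 0, 0.04, 0, 0, 0, 0], [0, 0, 0, 0, 0, 0, 0], [0, 0, 0, 0, 0, 0, 0], [0, 0, 0, 0, 0, 0, 0.5], [0, 0, 0, 0, 0, 0, 1], [0, 0, 0, 0, 0, 0, 1]])

```text
time_s: 20.45
ee_pos: [463.2, 338.5, 44.4]
tcp_rot: [-0.0, 0.982, 0.191, 0.0]
contact_force: [0.2, -0.7, 0.3]
width: 79.2
grasp_force: 0.0
```

Request:
arm_command(motion=[[0, 0, -0.2, 0, 0, 0, 1], [0, 0, -0.4, 0, 0, 0, 1], [0, 0, -0.5, 0, 0, 0, 1], [0, 0, -0.5, 0, 0, 0, 1], [0, 0, -0.4, 0, 0, 0, 1], [0, 0, -0.2, 0, 0, 0, 1], [0, 0, 0, 0, 0, 0.3, 1], [0, 0, 0, 0, 0, 0.4, 1], [0, 0, 0, 0, 0, 0.4, 1], [0, 0, 0, 0, 0, 0.33, 1]])

```text
time_s: 21.7
ee_pos: [462.7, 338.0, 175.9]
tcp_rot: [0.0, 0.996, 0.084, -0.0]
contact_force: [0.1, 0.4, 0.2]
width: 85.1
grasp_force: 0.0
```

```bash
python3 -c "
from h import *
go(597,-265,170,.168)
c=snap('top','pics/t4.png');np.save('t4.npy',c,allow_pickle=True)
a=cv2.imread('pics/top0.png').astype(int);b=cv2.imread('pics/t4.png').astype(int)
for n,(u,v) in dict(P=(337,178),Q=(373,222),block=(211,107),bottle=(280,103),sq=(340,113)).items():
  print(n,abs(a-b)[v-14:v+15,u-14:u+15].mean().round(2))
im=b.astype(np.uint8)
cv2.imwrite('pics/t4c.png',cv2.resize(im[120:290,95:425],None,fx=2.4,fy=2.4,interpolation=cv2.INTER_CUBIC))"
```

```text
t 21.7 pos [462.7 338.  175.9] shift [ 0.531 10.283  0.102] turn [ 0.002  0.004 -0.003] w 85.1 F [0.1 0.4 0.2]
P 2.59
Q 2.72
block 2.51
bottle 2.52
sq 2.71
```

View pics/t4c.png

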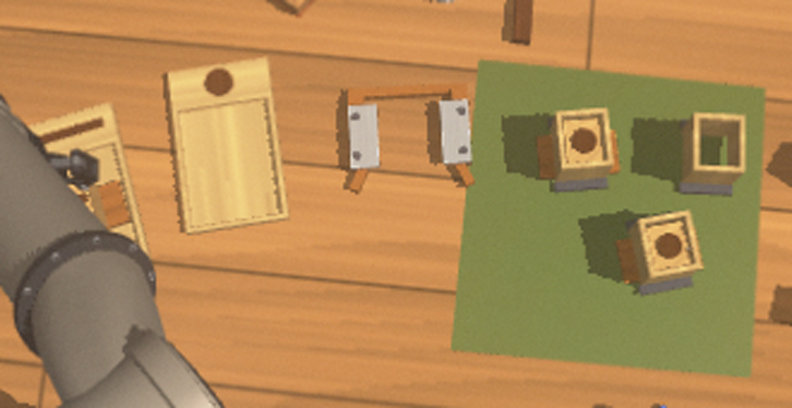

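The tongue of the seated blank shows in the bar tray, and P and Q haven't moved. Blank P is next.

Request:
arm_command(motion=[[0.02, 0.5, 0, 0, 0, 0, 1], [0.04, 0.8, 0, 0, 0, 0, 1], [0.04, 0.85, 0, 0, 0, 0, 1], [0.04, 0.85, 0, 0, 0, 0, 1], [0.04, 0.85, 0, 0, 0, 0, 1], [0.04, 0.85, 0, 0, 0, 0, 1], [0.04, 0.85, 0, 0, 0, 0, 1], [0.04, 0.85, 0, 0, 0, 0, 1], [0.04, 0.85, 0, 0, 0, 0, 1], [0.04, 0.85, 0, 0, 0, 0, 1]])

```text
time_s: 23.0
ee_pos: [567.3, -138.5, 176.1]
tcp_rot: [-0.0, 0.996, 0.085, -0.0]
contact_force: [0.5, 0.8, 0.3]
width: 85.2
grasp_force: 0.0
```

Request:
arm_command(motion=[[0.05, 0.8, 0, 0, 0, 0, 1], [0.04, 0.7, 0, 0, 0, 0, 1], [0.04, 0.5, 0, 0, 0, 0, 1], [0.02, 0.18, 0, 0, 0, 0, 1], [0, 0, 0.5, 0, 0, 0, 1], [0, 0, 0.2, 0, 0, 0, 1], [0, 0, 0, 0, 0, 0, 1], [0, 0, 0, 0, 0, 0, 1], [0, 0, 0, 0, 0, 0, 1], [0, 0, 0, 0, 0, 0, 1]])

```text
time_s: 24.25
ee_pos: [598.5, -264.4, 134.8]
tcp_rot: [0.0, 0.996, 0.085, 0.0]
contact_force: [-0.9, -0.3, -0.6]
width: 85.3
grasp_force: 0.0
```

```bash
python3 -c "
from h import *
go(597.5,-265.5,39,.168)
c=r.camera('wrist')
g=c['color'].astype(int);d=(g.sum(2)<260).astype(np.uint8)
u=proj(c,[[597,-265,84]])[0];print(u)
"
```

```text
t 24.25 pos [ 598.5 -264.4  134.8] shift [-0.021  0.014  1.597] turn [ 0.004 -0.006  0.009] w 85.3 F [-0.9 -0.3 -0.6]
[281.47325569 238.69717678]
```

Request:
arm_command(motion=[[-0.02, 0.015, 0.35, 0, 0, 0, 1], [0, 0, 0.4, 0, 0, 0, 1], [0, 0, 0.4, 0, 0, 0, 1], [0, 0, 0.3, 0, 0, 0, 1], [0, 0, 0.15, 0, 0, 0, 1], [0, 0, 0, 0, 0, 0, 1], [0, 0, 0, 0, 0, 0, 0], [0, 0, 0, 0, 0, 0, 0], [0, 0, 0, 0, 0, 0, 0], [0, 0, 0, 0, 0, 0, 0]])

```text
time_s: 25.55
ee_pos: [598.0, -265.6, 39.3]
tcp_rot: [0.0, 0.996, 0.085, 0.001]
contact_force: [-0.5, 0.8, 5.8]
width: 61.5
grasp_force: 66.3
```

```bash
python3 -c "
from h import *
go(475.6,-74.6,75,.159)"
```

```text
t 25.55 pos [ 598.  -265.6   39.3] shift [-1.474 -3.481 -0.6  ] turn [ 0.006 -0.012  0.069] w 61.5 F [-0.5  0.8  5.8]
```

Request:
arm_command(motion=[[0, 0, -0.2, 0, 0, 0.07, 0], [-0.05, -0.1, -0.3, 0, 0, 0, 0], [-0.2, -0.3, -0.15, 0, 0, 0, 0], [-0.25, -0.5, 0, 0, 0, 0, 0], [-0.25, -0.55, 0, 0, 0, 0, 0], [-0.25, -0.55, 0, 0, 0, 0, 0], [-0.2, -0.55, 0, 0, 0, 0, 0], [-0.15, -0.5, 0, 0, 0, 0, 0], [-0.1, -0.3, 0, 0, 0, 0, 0], [-0.02, -0.13, 0, 0, 0, 0, 0]])

```text
time_s: 26.8
ee_pos: [476.8, -72.5, 77.6]
tcp_rot: [0.0, 0.997, 0.08, 0.0]
contact_force: [0.7, 0.2, -3.3]
width: 61.2
grasp_force: 66.4
```

```bash
python3 -c "
from h import *
go(475.6,-74.6,43.4,.159)"
```

```text
t 26.8 pos [476.8 -72.5  77.6] shift [-0.026  0.03   0.571] turn [ 0.002 -0.003  0.005] w 61.2 F [ 0.7  0.2 -3.3]
```

Request:
arm_command(motion=[[-0.02, 0.02, 0.15, 0, 0, 0, 0], [0, 0, 0.2, 0, 0, 0, 0], [0, 0, 0.15, 0, 0, 0, 0], [0, 0, 0.07, 0, 0, 0, 0], [0, 0, 0, 0, 0, 0, 0], [0, 0, 0, 0, 0, 0, 0], [0, 0, 0, 0, 0, 0, 0], [0, 0, 0, 0, 0, 0, 0], [0, 0, 0, 0, 0, 0, 0], [0, 0, 0, 0, 0, 0, 0]])

```text
time_s: 28.05
ee_pos: [476.1, -74.6, 43.0]
tcp_rot: [0.0, 0.997, 0.079, 0.0]
contact_force: [-0.8, 0.5, -4.0]
width: 61.6
grasp_force: 66.4
```

```bash
python3 -c "
from h import *
go(601,-54.8,43.4,.159)"
```

```text
t 28.05 pos [476.1 -74.6  43. ] shift [ 2.108  0.003 -0.007] turn [ 0.    -0.001 -0.001] w 61.6 F [-0.8  0.5 -4. ]
```

Request:
arm_command(motion=[[0.15, 0, 0, 0, 0, 0, 0], [0.2, 0, 0, 0, 0, 0, 0], [0.22, 0, 0, 0, 0, 0, 0], [0.25, 0, 0, 0, 0, 0, 0], [0.25, 0, 0, 0, 0, 0, 0], [0.25, 0, 0, 0, 0, 0, 0], [0.25, 0, 0, 0, 0, 0, 0], [0.25, 0, 0, 0, 0, 0, 0], [0.18, 0, 0, 0, 0, 0, 0], [0.1, 0, 0, 0, 0, 0, 0]])

```text
time_s: 29.3
ee_pos: [601.1, -54.5, 42.8]
tcp_rot: [-0.0, 0.997, 0.079, 0.0]
contact_force: [0.2, 1.0, -3.1]
width: 61.4
grasp_force: 66.4
```

Request:
arm_command(motion=[[0, 0, 0, 0, 0, 0, 0], [0, 0, -0.08, 0, 0, 0, 0], [0, 0, -0.1, 0, 0, 0, 0], [0, 0, -0.15, 0, 0, 0, 0], [0, 0, 0, 0, 0, 0, 0], [0, 0, 0, 0, 0, 0, 0], [0, 0, 0, 0, 0, 0, 0], [0, 0, 0, 0, 0, 0, 0], [0, 0, 0, 0, 0, 0, 0], [0, 0, 0, 0, 0, 0, 0]])

```text
time_s: 30.55
ee_pos: [600.5, -54.7, 62.7]
tcp_rot: [0.0, 0.997, 0.079, -0.0]
contact_force: [-0.4, 0.2, -4.0]
width: 61.5
grasp_force: 67.1
```

Request:
arm_command(motion=[[0, 0, -0.12, 0, 0, 0, 0], [0, 0, -0.18, 0, 0, 0, 0], [0, 0, -0.22, 0, 0, 0, 0], [0, 0, -0.22, 0, 0, 0, 0], [0, 0, -0.22, 0, 0, 0, 0], [0, 0, -0.22, 0, 0, 0, 0], [0, 0, -0.22, 0, 0, 0, 0], [0, 0, -0.18, 0, 0, 0, 0], [0, 0, 0, 0, 0, 0, 0], [0, 0, 0, 0, 0, 0, 0]])

```text
time_s: 31.8
ee_pos: [600.1, -54.7, 157.1]
tcp_rot: [-0.0, 0.997, 0.079, -0.0]
contact_force: [-0.0, 0.6, -3.1]
width: 61.2
grasp_force: 67.9
```

```bash
python3 -c "
from h import *
go(625,-260,160,.1)
c=snap('side','pics/s5.png')
a=cv2.imread('pics/s2.png').astype(int);b=cv2.resize(cv2.imread('pics/s5.png')[140:275,200:380],None,fx=4,fy=4,interpolation=cv2.INTER_CUBIC).astype(int)
print('blank region diff',abs(a-b)[255:390,190:300].mean(),'Q',abs(a-b)[80:210,430:550].mean())"
```

```text
t 31.8 pos [600.1 -54.7 157.1] shift [-0.132  3.444 -0.049] turn [-0.     0.005  0.392] w 61.2 F [-0.   0.6 -3.1]
blank region diff 7.627654320987654 Q 1.2490811965811965
```

```bash
python3 -c "
import cv2
a=cv2.imread('pics/side0.png').astype(int)[140:275,200:380];b=cv2.imread('pics/s5.png').astype(int)[140:275,200:380]
a=cv2.resize(a.astype('uint8'),None,fx=4,fy=4).astype(int);b=cv2.resize(b.astype('uint8'),None,fx=4,fy=4).astype(int)
s=cv2.imread('pics/s2.png').astype(int)
print('vs empty',abs(a-b)[260:350,205:280].mean(),'vs blank',abs(s-b)[260:350,205:280].mean())"
```

```text
vs empty 40.31353086419753 vs blank 8.914271604938271
```

Request:
arm_command(motion=[[0, 0.2, 0, 0, 0, 0, 0], [-0.02, 0.45, 0, 0, 0, 0, 0], [-0.02, 0.6, 0, 0, 0, 0, 0], [-0.02, 0.65, 0, 0, 0, 0, 0], [-0.02, 0.65, 0, 0, 0, 0, 0], [-0.02, 0.5, 0, 0, 0, 0, 0], [-0.02, 0.3, 0, 0, 0, 0, 0], [0, 0.1, 0, 0, 0, 0.4, 0], [0, 0, 0, 0, 0, 0, 0], [0, 0, 0, 0, 0, 0, 0]])

```text
time_s: 33.1
ee_pos: [626.1, -259.2, 157.3]
tcp_rot: [-0.0, 0.999, 0.05, -0.0]
contact_force: [0.4, 0.2, -2.0]
width: 61.8
grasp_force: 68.0
```

```bash
python3 -c "
from h import *
go(625,-260,40,.1)"
```

```text
t 33.1 pos [ 626.1 -259.2  157.3] shift [-0.02   0.013  1.955] turn [-0.004  0.001  0.007] w 61.8 F [ 0.4  0.2 -2. ]
```

Request:
arm_command(motion=[[0, 0, 0.3, 0, 0, 0, 0], [0, 0, 0.4, 0, 0, 0, 0], [0, 0, 0.45, 0, 0, 0, 0], [0, 0, 0.35, 0, 0, 0, 0], [0, 0, 0.25, 0, 0, 0, 0], [0, 0, 0.12, 0, 0, 0, 0], [0, 0, 0.05, 0, 0, 0, 0], [0, 0, 0, 0, 0, 0, 0], [0, 0, 0, 0, 0, 0, 0], [0, 0, 0, 0, 0, 0, 0]])

```text
time_s: 34.35
ee_pos: [626.4, -260.3, 42.9]
tcp_rot: [0.0, 0.999, 0.049, 0.0]
contact_force: [0.2, 0.5, -1.6]
width: 61.5
grasp_force: 68.0
```

```bash
python3 -c "
from h import *
go(625,-260,40,.1)"
```

```text
t 34.35 pos [ 626.4 -260.3   42.9] shift [-0.023 -0.008  0.048] turn [ 0.003 -0.006 -0.008] w 61.5 F [ 0.2  0.5 -1.6]
```

Request:
arm_command(motion=[[0, 0, 0.05, 0, 0, 0, 0], [0, 0, 0, 0, 0, 0, 0], [0, 0, 0, 0, 0, 0, 1], [0, 0, 0, 0, 0, 0, 1], [0, 0, 0, 0, 0, 0, 1], [0, 0, -0.3, 0, 0, 0, 1], [0, 0, -0.5, 0, 0, 0, 1], [0, 0, -0.5, 0, 0, 0, 1], [0, 0, -0.4, 0, 0, 0, 1], [0, 0, -0.2, 0, 0, 0, 1]])

```text
time_s: 35.6
ee_pos: [627.1, -260.6, 156.2]
tcp_rot: [0.001, 0.999, 0.049, 0.002]
contact_force: [-0.2, 0.4, -0.5]
width: 85.4
grasp_force: 0.0
```

```bash
python3 -c "
from h import *
go(600.5,-54.8,140,.159)"
```

```text
t 35.6 pos [ 627.1 -260.6  156.2] shift [-0.104 -3.457  0.264] turn [ 0.011 -0.021 -0.402] w 85.4 F [-0.2  0.4 -0.5]
```

Request:
arm_command(motion=[[0, -0.4, 0, 0, 0, 0, 1], [-0.02, -0.7, 0, 0, 0, 0, 1], [-0.02, -0.8, 0, 0, 0, 0, 1], [-0.02, -0.75, 0, 0, 0, 0, 1], [-0.02, -0.5, 0.05, 0, 0, 0, 1], [-0.02, -0.3, 0.1, 0, 0, -0.4, 1], [0, 0, 0, 0, 0, 0, 1], [0, 0, 0, 0, 0, 0, 1], [0, 0, 0, 0, 0, 0, 1], [0, 0, 0, 0, 0, 0, 1]])

```text
time_s: 36.85
ee_pos: [599.8, -55.9, 144.4]
tcp_rot: [0.0, 0.997, 0.078, 0.0]
contact_force: [-0.4, -0.7, 0.3]
width: 85.3
grasp_force: 0.0
```

```bash
python3 -c "
from h import *
go(600.5,-54.8,37,.159)"
```

```text
t 36.85 pos [599.8 -55.9 144.4] shift [ 0.013 -0.018  1.79 ] turn [ 0.002 -0.001 -0.014] w 85.3 F [-0.4 -0.7  0.3]
```

Request:
arm_command(motion=[[0.01, -0.015, 0.4, 0, 0, 0, 1], [0, 0, 0.45, 0, 0, 0, 1], [0, 0, 0.4, 0, 0, 0, 1], [0, 0, 0.35, 0, 0, 0, 1], [0, 0, 0.19, 0, 0, 0, 1], [0, 0, 0, 0, 0, 0, 0], [0, 0, 0, 0, 0, 0, 0], [0, 0, 0, 0, 0, 0, 0], [0, 0, 0, 0, 0, 0, 0], [0, 0, -0.06, 0, 0, 0, 0]])

```text
time_s: 38.1
ee_pos: [599.8, -53.8, 40.5]
tcp_rot: [0.0, 0.997, 0.079, -0.0]
contact_force: [-0.3, 0.3, -2.1]
width: 45.3
grasp_force: 61.4
```

Request:
arm_command(motion=[[-0.1, 0, 0, 0, 0, 0, 0], [-0.2, 0, 0, 0, 0, 0, 0], [-0.25, 0, 0, 0, 0, 0, 0], [-0.3, 0, 0, 0, 0, 0, 0], [-0.35, 0, 0, 0, 0, 0, 0], [-0.35, 0, 0, 0, 0, 0, 0], [-0.35, 0, 0, 0, 0, 0, 0], [-0.25, 0, 0, 0, 0, 0, 0], [-0.1, 0, 0, 0, 0, 0, 0], [0, 0, 0, 0, 0, 0, 0]])

```text
time_s: 39.35
ee_pos: [466.9, -75.2, 40.6]
tcp_rot: [0.0, 0.997, 0.079, 0.0]
contact_force: [-0.6, -0.1, -1.5]
width: 45.5
grasp_force: 61.4
```

```bash
python3 -c "
from h import *
k,s=np.cos(.248),np.sin(.248)
print([(543+x*k,166+x*s) for x in(37,-37)])
go(543+37*k,166+37*s,80,.248)"
```

```text
[(np.float64(578.8679957845782), np.float64(175.08222871312356)), (np.float64(507.1320042154219), np.float64(156.91777128687644))]
t 39.35 pos [466.9 -75.2  40.6] shift [ 2.502 -3.825 -0.656] turn [ 0.001 -0.003 -0.596] w 45.5 F [-0.6 -0.1 -1.5]
```

Request:
arm_command(motion=[[0, 0, -0.3, 0, 0, 0, 0], [0.05, -0.3, -0.3, 0, 0, 0, 0], [0.2, -0.5, -0.1, 0, 0, 0, 0], [0.3, -0.6, 0, 0, 0, 0, 0], [0.4, -0.6, 0, 0, 0, 0, 0], [0.45, -0.6, 0, 0, 0, 0, 0], [0.45, -0.6, 0, 0, 0, 0, 0], [0.4, -0.4, 0, 0, 0, 0, 0], [0.25, -0.22, 0, 0, 0, -0.3, 0], [0, 0, 0, 0, 0, -0.3, 0]])

```text
time_s: 40.6
ee_pos: [580.2, 177.8, 82.5]
tcp_rot: [-0.001, 0.992, 0.126, 0.001]
contact_force: [-0.3, -0.3, -1.8]
width: 45.1
grasp_force: 61.7
```

```bash
python3 -c "
from h import *
go(578.9,175,45,.248)"
```

```text
t 40.6 pos [580.2 177.8  82.5] shift [-0.033  0.041  0.624] turn [-0.01  -0.013  0.032] w 45.1 F [-0.3 -0.3 -1.8]
```

Request:
arm_command(motion=[[-0.02, 0.02, 0.15, 0, 0, 0, 0], [0, 0, 0.2, 0, 0, 0, 0], [0, 0, 0.15, 0, 0, 0, 0], [0, 0, 0.1, 0, 0, 0, 0], [0, 0, 0.04, 0, 0, 0, 0], [0, 0, 0, 0, 0, 0, 0], [0, 0, 0, 0, 0, 0, 0], [0, 0, 0, 0, 0, 0, 0.5], [0, 0, 0, 0, 0, 0, 1], [0, 0, 0, 0, 0, 0, 1]])

```text
time_s: 41.85
ee_pos: [578.1, 173.5, 44.4]
tcp_rot: [-0.0, 0.992, 0.124, 0.0]
contact_force: [-0.5, 0.0, 0.2]
width: 79.6
grasp_force: 0.0
```

Request:
arm_command(motion=[[0, 0, -0.2, 0, 0, 0, 1], [0, 0, -0.4, 0, 0, 0, 1], [0, 0, -0.5, 0, 0, 0, 1], [0, 0, -0.5, 0, 0, 0, 1], [0, 0, -0.4, 0, 0, 0, 1], [0, 0, -0.2, 0, 0, 0, 1], [0, 0, 0, 0, 0, 0, 1], [0, 0, 0, 0, 0, 0, 1], [0, 0, 0, 0, 0, 0, 1], [0, 0, 0, 0, 0, 0, 1]])

```text
time_s: 43.1
ee_pos: [577.5, 173.3, 175.4]
tcp_rot: [0.0, 0.992, 0.124, -0.001]
contact_force: [-0.5, -0.1, -0.4]
width: 85.4
grasp_force: 0.0
```

```bash
python3 -c "
from h import *
go(481,-375,160,.242)
c=snap('top','pics/t6.png')
a=cv2.imread('pics/top0.png').astype(int);b=cv2.imread('pics/t6.png').astype(int)
for n,(u,v) in dict(Q=(373,222),block=(211,107),bottle=(280,103),sq=(340,113)).items():
  print(n,abs(a-b)[v-14:v+15,u-14:u+15].mean().round(2))
im=b.astype(np.uint8)
cv2.imwrite('pics/t6c.png',cv2.resize(im[120:290,95:425],None,fx=2.4,fy=2.4,interpolation=cv2.INTER_CUBIC))"
```

```text
t 43.1 pos [577.5 173.3 175.4] shift [-3.809  8.46   0.262] turn [0.001 0.009 0.045] w 85.4 F [-0.5 -0.1 -0.4]
Q 2.0
block 1.93
bottle 2.06
sq 2.17
```

View pics/t6c.png

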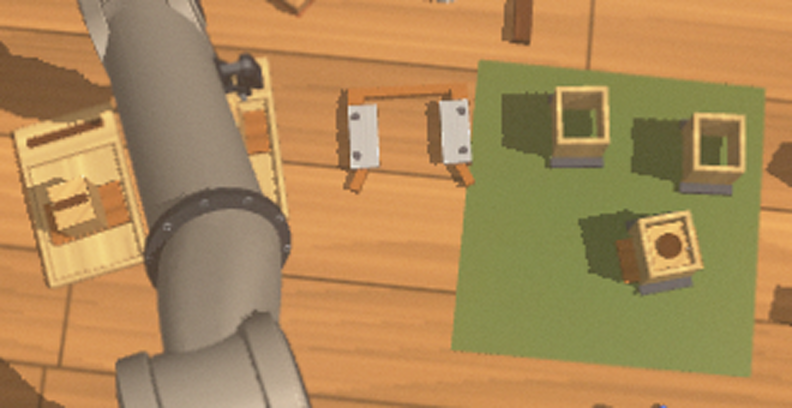

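The bar blank stands in the bar tray at (72,205). Two empty sleeves stand upright at (580,125) and (713,150), and Q (668,246) hasn't moved. Q is next.

Request:
arm_command(motion=[[-0.2, 0.45, 0, 0, 0, 0, 1], [-0.35, 0.78, 0, 0, 0, 0, 1], [-0.35, 0.78, 0, 0, 0, 0, 1], [-0.35, 0.78, 0, 0, 0, 0, 1], [-0.35, 0.78, 0, 0, 0, 0, 1], [-0.35, 0.78, 0, 0, 0, 0, 1], [-0.35, 0.78, 0, 0, 0, 0, 1], [-0.35, 0.78, 0, 0, 0, 0, 1], [-0.35, 0.78, 0, 0, 0, 0, 1], [-0.35, 0.78, 0, 0, 0, 0, 1]])

```text
time_s: 44.4
ee_pos: [493.0, -312.0, 176.1]
tcp_rot: [-0.0, 0.992, 0.124, 0.0]
contact_force: [0.5, -0.4, -0.3]
width: 85.4
grasp_force: 0.0
```

Request:
arm_command(motion=[[-0.3, 0.6, 0, 0, 0, 0, 1], [-0.16, 0.39, 0.2, 0, 0, 0.05, 1], [0, 0, 0.4, 0, 0, 0, 1], [0, 0, 0.1, 0, 0, 0, 1], [0, 0, 0, 0, 0, 0, 1], [0, 0, 0, 0, 0, 0, 1], [0, 0, 0, 0, 0, 0, 1], [0, 0, 0, 0, 0, 0, 1], [0, 0, 0, 0, 0, 0, 1], [0, 0, 0, 0, 0, 0, 1]])

```text
time_s: 45.65
ee_pos: [481.3, -374.9, 134.2]
tcp_rot: [0.0, 0.993, 0.12, 0.0]
contact_force: [-0.1, 1.1, -0.5]
width: 85.4
grasp_force: 0.0
```

```bash
python3 -c "
from h import *
go(480.5,-374.8,39,.242)
"
```

```text
t 45.65 pos [ 481.3 -374.9  134.2] shift [-0.013 -0.004  1.587] turn [ 0.001 -0.001 -0.005] w 85.4 F [-0.1  1.1 -0.5]
```

Request:
arm_command(motion=[[-0.01, 0, 0.35, 0, 0, 0, 1], [0, 0, 0.4, 0, 0, 0, 1], [0, 0, 0.4, 0, 0, 0, 1], [0, 0, 0.3, 0, 0, 0, 1], [0, 0, 0.14, 0, 0, 0, 1], [0, 0, 0, 0, 0, 0, 1], [0, 0, 0, 0, 0, 0, 0], [0, 0, 0, 0, 0, 0, 0], [0, 0, 0, 0, 0, 0, 0], [0, 0, 0, 0, 0, 0, 0]])

```text
time_s: 46.9
ee_pos: [481.4, -375.4, 39.9]
tcp_rot: [0.001, 0.993, 0.12, 0.001]
contact_force: [-1.0, 1.0, 5.4]
width: 62.0
grasp_force: 65.6
```

```bash
python3 -c "
from h import *
go(475.6,-74.6,75,.159)"
```

```text
t 46.9 pos [ 481.4 -375.4   39.9] shift [ 1.104 -4.89  -0.59 ] turn [ 0.009 -0.009  0.549] w 62.0 F [-1.   1.   5.4]
```

Request:
arm_command(motion=[[0, 0, -0.2, 0, 0, 0, 0], [0.04, -0.2, -0.25, 0, 0, 0, 0], [0.1, -0.45, -0.14, 0, 0, 0, 0], [0.15, -0.65, 0, 0, 0, 0, 0], [0.17, -0.75, 0, 0, 0, 0, 0], [0.17, -0.75, 0, 0, 0, 0, 0], [0.17, -0.75, 0, 0, 0, 0, 0], [0.14, -0.65, 0, 0, 0, 0, 0], [0.1, -0.45, 0, 0, 0, 0.25, 0], [0.06, -0.24, 0, 0, 0, 0.3, 0]])

```text
time_s: 48.15
ee_pos: [474.7, -71.6, 74.9]
tcp_rot: [-0.0, 0.997, 0.08, 0.0]
contact_force: [0.9, -0.1, -3.2]
width: 61.8
grasp_force: 66.0
```

```bash
python3 -c "
from h import *
go(475.6,-74.6,43.4,.159)"
```

```text
t 48.15 pos [474.7 -71.6  74.9] shift [0.006 0.052 0.525] turn [-0.004 -0.003  0.009] w 61.8 F [ 0.9 -0.1 -3.2]
```

Request:
arm_command(motion=[[0, 0.02, 0.15, 0, 0, 0, 0], [0, 0, 0.2, 0, 0, 0, 0], [0, 0, 0.12, 0, 0, 0, 0], [0, 0, 0.05, 0, 0, 0, 0], [0, 0, 0, 0, 0, 0, 0], [0, 0, 0, 0, 0, 0, 0], [0, 0, 0, 0, 0, 0, 0], [0, 0, 0, 0, 0, 0, 0], [0, 0, 0, 0, 0, 0, 0], [0, 0, 0, 0, 0, 0, 0]])

```text
time_s: 49.4
ee_pos: [475.5, -75.5, 43.0]
tcp_rot: [0.0, 0.997, 0.079, 0.0]
contact_force: [0.3, -0.6, -4.4]
width: 61.7
grasp_force: 66.1
```

```bash
python3 -c "
from h import *
go(601,-54.8,43.6,.159)"
```

```text
t 49.4 pos [475.5 -75.5  43. ] shift [ 2.121 -0.01  -0.01 ] turn [ 0.    -0.001 -0.002] w 61.7 F [ 0.3 -0.6 -4.4]
```

Request:
arm_command(motion=[[0.15, -0.01, 0, 0, 0, 0, 0], [0.2, 0, 0, 0, 0, 0, 0], [0.22, 0, 0, 0, 0, 0, 0], [0.25, 0, 0, 0, 0, 0, 0], [0.25, 0, 0, 0, 0, 0, 0], [0.25, 0, 0, 0, 0, 0, 0], [0.25, 0, 0, 0, 0, 0, 0], [0.25, 0, 0, 0, 0, 0, 0], [0.19, 0, 0, 0, 0, 0, 0], [0.11, 0, 0, 0, 0, 0, 0]])

```text
time_s: 50.65
ee_pos: [601.6, -54.6, 42.8]
tcp_rot: [-0.0, 0.997, 0.079, 0.0]
contact_force: [0.0, 0.6, -4.2]
width: 61.7
grasp_force: 66.1
```

```bash
python3 -c "
from h import *
go(601,-54.8,43.6,.159)"
```

```text
t 50.65 pos [601.6 -54.6  42.8] shift [-0.011  0.001 -0.013] turn [-0.    -0.    -0.001] w 61.7 F [ 0.   0.6 -4.2]
```

Request:
arm_command(motion=[[0, 0, -0.08, 0, 0, 0, 0], [0, 0, -0.1, 0, 0, 0, 0], [0, 0, -0.15, 0, 0, 0, 0], [0, 0, -0.2, 0, 0, 0, 0], [0, 0, -0.22, 0, 0, 0, 0], [0, 0, -0.24, 0, 0, 0, 0], [0, 0, -0.24, 0, 0, 0, 0], [0, 0, -0.24, 0, 0, 0, 0], [0, 0, -0.24, 0, 0, 0, 0], [0, 0, -0.22, 0, 0, 0, 0]])

```text
time_s: 51.9
ee_pos: [601.2, -54.8, 160.0]
tcp_rot: [0.0, 0.997, 0.079, 0.0]
contact_force: [-0.2, -0.3, -1.3]
width: 62.1
grasp_force: 67.1
```

```bash
python3 -c "
from h import *
go(480,-330,160,.0)
c=snap('side','pics/s7.png')
a=cv2.imread('pics/s5.png').astype(int);b=cv2.imread('pics/s7.png').astype(int);e=cv2.imread('pics/side0.png').astype(int)
f=lambda p,q:abs(p-q)[205:228,251:270].mean()
print('vs blank',f(a,b),'vs empty',f(e,b))"
```

```text
t 51.9 pos [601.2 -54.8 160. ] shift [-2.72e+00  4.21e+00 -2.00e-03] turn [ 0.    -0.005  1.058] w 62.1 F [-0.2 -0.3 -1.3]
vs blank 3.156369183829138 vs empty 41.428680396643784
```

Request:
arm_command(motion=[[-0.15, 0.25, 0, 0, 0, 0, 0], [-0.35, 0.5, 0, 0, 0, 0, 0], [-0.4, 0.6, 0, 0, 0, 0, 0], [-0.4, 0.65, 0, 0, 0, 0, 0], [-0.4, 0.65, 0, 0, 0, 0, 0], [-0.4, 0.6, 0, 0, 0, 0, 0], [-0.35, 0.5, 0, 0, 0, 0, 0], [-0.2, 0.3, 0, 0, 0, 0, 0], [-0.07, 0.16, 0, 0, 0, 0.5, 0], [0, 0, 0, 0, 0, 0.5, 0]])

```text
time_s: 53.2
ee_pos: [477.2, -332.4, 157.8]
tcp_rot: [0.0, 1.0, 0.001, -0.001]
contact_force: [-0.5, 0.7, -2.2]
width: 61.8
grasp_force: 67.3
```

Request:
arm_command(motion=[[0, 0, 0.3, 0, 0, 0, 0], [0, 0, 0.4, 0, 0, 0, 0], [0, 0, 0.45, 0, 0, 0, 0], [0, 0, 0.35, 0, 0, 0, 0], [0, 0, 0.25, 0, 0, 0, 0], [0, 0, 0.1, 0, 0, 0, 0], [0, 0, 0.03, 0, 0, 0, 0], [0, 0, 0, 0, 0, 0, 0], [0, 0, 0, 0, 0, 0, 0], [0, 0, 0, 0, 0, 0, 0]])

```text
time_s: 54.45
ee_pos: [480.0, -330.2, 46.4]
tcp_rot: [0.0, 1.0, 0.004, 0.0]
contact_force: [-0.8, -0.3, -2.1]
width: 61.6
grasp_force: 67.2
```

```bash
python3 -c "
from h import *
go(480,-330,40.4,.0)"
```

```text
t 54.45 pos [ 480.  -330.2   46.4] shift [ 0.    -0.003  0.1  ] turn [ 0.003 -0.005  0.059] w 61.6 F [-0.8 -0.3 -2.1]
```

Request:
arm_command(motion=[[0, 0, 0.08, 0, 0, 0, 0], [0, 0, 0.03, 0, 0, 0, 0], [0, 0, 0, 0, 0, 0, 0], [0, 0, 0, 0, 0, 0, 1], [0, 0, 0, 0, 0, 0, 1], [0, 0, 0, 0, 0, 0, 1], [0, 0, -0.4, 0, 0, 0, 1], [0, 0, -0.5, 0, 0, 0, 1], [0, 0, -0.5, 0, 0, 0, 1], [0, 0, -0.5, 0, 0, 0, 1]])

```text
time_s: 55.7
ee_pos: [479.6, -330.0, 154.2]
tcp_rot: [-0.0, 1.0, 0.004, -0.0]
contact_force: [-0.4, -0.2, -1.3]
width: 85.3
grasp_force: 0.0
```

```bash
python3 -c "
from h import *
go(600.8,-54.8,140,.159)"
```

```text
t 55.7 pos [ 479.6 -330.   154.2] shift [ 2.06  -4.569  0.236] turn [-1.000e-03  1.000e-03 -1.002e+00] w 85.3 F [-0.4 -0.2 -1.3]
```

Request:
arm_command(motion=[[0.15, -0.35, 0, 0, 0, 0, 1], [0.32, -0.7, 0, 0, 0, 0, 1], [0.35, -0.77, 0, 0, 0, 0, 1], [0.35, -0.77, 0, 0, 0, 0, 1], [0.35, -0.77, 0, 0, 0, 0, 1], [0.32, -0.7, 0, 0, 0, 0, 1], [0.16, -0.4, 0.1, 0, 0, 0, 1], [0.06, -0.11, 0.05, 0, 0, -0.5, 1], [0, 0, 0, 0, 0, -0.5, 1], [0, 0, 0, 0, 0, 0, 1]])

```text
time_s: 56.95
ee_pos: [600.8, -54.8, 144.1]
tcp_rot: [-0.0, 0.997, 0.079, -0.0]
contact_force: [0.3, -0.1, 0.4]
width: 85.3
grasp_force: 0.0
```

```bash
python3 -c "
from h import *
go(600.8,-54.8,37,.159)"
```

```text
t 56.95 pos [600.8 -54.8 144.1] shift [-0.000e+00  1.000e-03  1.785e+00] turn [-0.001  0.002 -0.005] w 85.3 F [ 0.3 -0.1  0.4]
```

Request:
arm_command(motion=[[0, 0, 0.4, 0, 0, 0, 1], [0, 0, 0.45, 0, 0, 0, 1], [0, 0, 0.4, 0, 0, 0, 1], [0, 0, 0.35, 0, 0, 0, 1], [0, 0, 0.19, 0, 0, 0, 1], [0, 0, 0, 0, 0, 0, 0], [0, 0, 0, 0, 0, 0, 0], [0, 0, 0, 0, 0, 0, 0], [0, 0, 0, 0, 0, 0, 0], [0, 0, -0.06, 0, 0, 0, 0]])

```text
time_s: 58.2
ee_pos: [600.5, -54.8, 40.5]
tcp_rot: [0.0, 0.997, 0.079, -0.0]
contact_force: [0.4, -0.3, -2.4]
width: 45.3
grasp_force: 61.0
```

Request:
arm_command(motion=[[-0.1, 0, 0, 0, 0, 0, 0], [-0.2, 0, 0, 0, 0, 0, 0], [-0.25, 0, 0, 0, 0, 0, 0], [-0.3, 0, 0, 0, 0, 0, 0], [-0.35, 0, 0, 0, 0, 0, 0], [-0.35, 0, 0, 0, 0, 0, 0], [-0.35, 0, 0, 0, 0, 0, 0], [-0.25, 0, 0, 0, 0, 0, 0], [-0.1, 0, 0, 0, 0, 0, 0], [0, 0, 0, 0, 0, 0, 0]])

```text
time_s: 59.45
ee_pos: [467.7, -76.2, 40.6]
tcp_rot: [0.0, 0.997, 0.079, 0.0]
contact_force: [1.1, 0.1, -1.7]
width: 45.5
grasp_force: 61.0
```

```bash
python3 -c "
from h import *
go(506.5,156.8,80,.248)"
```

```text
t 59.45 pos [467.7 -76.2  40.6] shift [ 1.253 -3.732 -0.656] turn [ 0.001 -0.003 -0.596] w 45.5 F [ 1.1  0.1 -1.7]
```

Request:
arm_command(motion=[[0, 0, -0.3, 0, 0, 0, 0], [0, -0.3, -0.3, 0, 0, 0, 0], [0.1, -0.5, -0.08, 0, 0, 0, 0], [0.15, -0.6, 0, 0, 0, 0, 0], [0.2, -0.6, 0, 0, 0, 0, 0], [0.2, -0.6, 0, 0, 0, 0, 0], [0.2, -0.55, 0, 0, 0, 0, 0], [0.2, -0.4, 0, 0, 0, -0.3, 0], [0.15, -0.2, 0, 0, 0, -0.3, 0], [0.03, 0, 0, 0, 0, 0, 0]])

```text
time_s: 60.7
ee_pos: [504.9, 158.5, 81.2]
tcp_rot: [-0.0, 0.992, 0.125, 0.0]
contact_force: [0.7, -0.4, -2.2]
width: 45.4
grasp_force: 61.2
```

```bash
python3 -c "
from h import *
go(506.5,156.8,45,.248)"
```

```text
t 60.7 pos [504.9 158.5  81.2] shift [0.019 0.035 0.603] turn [-0.001 -0.001  0.015] w 45.4 F [ 0.7 -0.4 -2.2]
```

Request:
arm_command(motion=[[0.01, 0.02, 0.15, 0, 0, 0, 0], [0, 0, 0.2, 0, 0, 0, 0], [0, 0, 0.15, 0, 0, 0, 0], [0, 0, 0.08, 0, 0, 0, 0], [0, 0, 0.04, 0, 0, 0, 0], [0, 0, 0, 0, 0, 0, 0], [0, 0, 0, 0, 0, 0, 0], [0, 0, 0, 0, 0, 0, 0.5], [0, 0, 0, 0, 0, 0, 1], [0, 0, 0, 0, 0, 0, 1]])

```text
time_s: 61.95
ee_pos: [505.4, 157.3, 44.3]
tcp_rot: [-0.0, 0.992, 0.124, 0.0]
contact_force: [-0.3, 0.1, -0.9]
width: 79.9
grasp_force: 0.0
```

Request:
arm_command(motion=[[0, 0, -0.2, 0, 0, 0, 1], [0, 0, -0.4, 0, 0, 0, 1], [0, 0, -0.5, 0, 0, 0, 1], [0, 0, -0.5, 0, 0, 0, 1], [0, 0, -0.5, 0, 0, 0, 1], [0, 0.4, -0.3, 0, 0, 0, 1], [0, 0.7, 0, 0, 0, 0, 1], [0, 0.7, 0, 0, 0, 0, 1], [0, 0.7, 0, 0, 0, 0, 1], [0, 0.5, 0, 0, 0, 0, 1]])

```text
time_s: 63.2
ee_pos: [549.8, -19.5, 189.1]
tcp_rot: [0.0, 0.992, 0.123, 0.001]
contact_force: [0.5, 0.9, -0.5]
width: 85.2
grasp_force: 0.0
```

```bash
python3 -c "
from h import *
go(506.5,156.8,45,.248)
c=snap('top','pics/t8.png')
im=cv2.imread('pics/t8.png')
cv2.imwrite('pics/t8c.png',cv2.resize(im[90:290,95:425],None,fx=2.4,fy=2.4,interpolation=cv2.INTER_CUBIC))"
```

```text
t 63.2 pos [549.8 -19.5 189.1] shift [ 0.016 -3.027  2.4  ] turn [ 0.004 -0.007 -0.006] w 85.2 F [ 0.5  0.9 -0.5]
```

View pics/t8c.png

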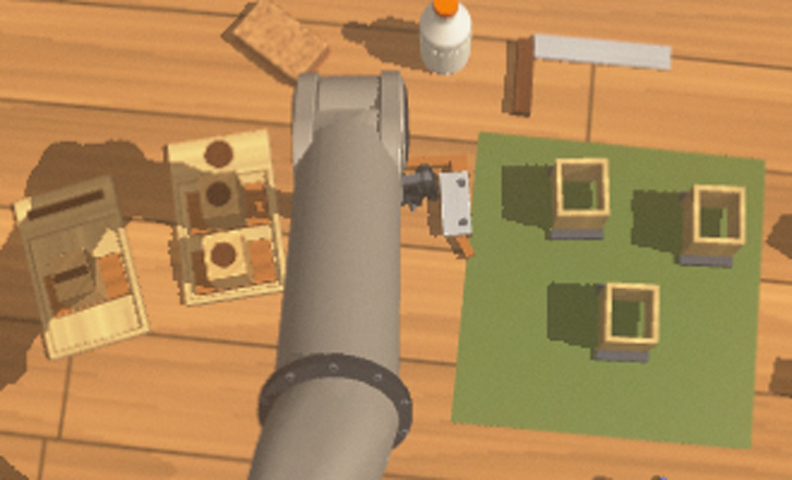

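Both disc blanks stand in the round tray (218,193) and (223,255), and the bar blank stands in the bar tray (73,272). The three empty sleeves are upright on the felt, and the bystanders haven't moved.

```bash
python3 -c "
from h import *
c=r.camera('top')
for u,v,z in((218,193,90),(223,255,90),(73,272,90)): print(unproj(c,[u/2.4+95,v/2.4+90],z).round(1))
print(r.sign_off())"
```

```text
[575.3 170.5]
[500.9 154.6]
[462.9 331.6]
the job is handed in; nothing more can be done
None
```

All three blanks stand in their matching trays and the three empty sleeves are upright on the felt; I handed the job in at about 63 s, and no verdict came back.

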